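# Press a gland bush and its seal home in a pump casing

## Robot

A 7-joint arm with a two-finger parallel gripper is mounted at the origin on a cart in front of the work surface, level with it; the furniture and walls round the work are solid. World frame = base frame: x ahead of the robot, y to its left, z up, the work surface at z = 0. Lengths are in m, angles in degrees, forces in N, time in s.
With the tool pointing down it reaches from about 0.425 to 0.825 m from the base axis. Payload 3.6 kg.
Tool frame: the origin (TCP) lies midway between the tips of the shut fingers; the grasp point (between the pads) lies 19 mm behind it (r.grip_depth is the z of the grasp point in the tool frame, in m); z points along the fingers, y is the line along which they close (so a half turn about z gives the same grasp; the last joint's range is limited). The gripper opens to 93 mm and grips with 3 to 60 N. Pads are 15 mm wide; open, the fingers measure 128 mm over their backs; the gripper's body (75 mm by 188 mm) begins 65 mm behind the grasp point.
Start: joints at [67.638, 35.231, -0.722, 81.555, 0.464, 63.22, -2.315], TCP at [0.231, -0.607, 0.219] pointing down, gripper open.
Joint ranges: [-178.69, 178.69], [-17.37, 117.87], [-77.05, 75.6], [15.02, 138.74], [-78.02, 258.01], [0.78, 113.62], [-162.83, 162.83]. Speed limits (degrees/s): [159.86, 159.86, 180, 180, 180, 180, 180].

## Interface

Orientations are given as [roll, pitch, yaw] about the fixed x, y, z axes, in that order (R = Rz(yaw) Ry(pitch) Rx(roll)).
In Python, from workcell import r gives the robot as it stands.
- The arm moves only by the tool move_arm, never from a script. Its argument "plan" is a list of rows, each an object with "grip": the closure, from 0 (fully open) to 1 (shut); "delta_pos": the shift along the tool's x, y, z in m, a list of three; "twist": the turn about the tool's z in rad. A call has 1 to 12 rows; each row shifts and turns the commanded pose from where the row before left it, along the tool's axes as they then stand; what a row does not reach is not made up. A row lasts 1/10 s, in which the tool goes at most 50 mm and 8.59 degrees, less where a joint would pass 70% of its speed; a pose out of reach is approached as far as the arm can. A call with a gripper value outside its range is refused whole. The fingers move at their own pace and stop on an object; "squeeze" is the grip in N (left out, the last holds). Time passes only in rows, so rows that do not move let the fingers close. It gives the time, the measured TCP pose, the force, the opening and the grip force at its end, in the units of the state.
- r.get_state(): the state, without advancing time (a new reading comes with each control period).
- r.read_camera(name): name is "scene" or "top" or "wrist"; returns a dict with "color" (384x512x3 uint8, red, green, blue), "fx", "fy", "cx", "cy" (pixels), "k1" (the pictures are not rectified: a ray, as slopes to the right and down, at radius r is drawn at 1 + k1 r^2 times it, then the intrinsics apply), "rvec" (rotation vector, rad) and "tvec" (3), from world to camera coordinates, as OpenCV has them. Camera axes: x right, y down, z forward; pixel columns grow to the right and rows downward; lengths in m; the calibration is good to about 2 mm. A picture is of the moment at which its call begins. There is no depth.
- r.hand_in(): hands the job in; it is judged then, once.
The state is a dict: "t": time; "q": joint angles; "dq": joint speeds; "effort": joint torques, N m; "tcp_pos": TCP position; "tool_rot": TCP orientation; "ft_force": force on the tool from outside, world axes, zero at the start; "ft_torque": the same for the moment, N m; "grip_width": opening from 0.0 (shut) to 1.0 (fully open); "grasp_force": force on a finger pad.
Only numpy, scipy, OpenCV 4.12 (cv2) and the standard library are available. Lean on these libraries where they do the work, as an engineer would, in place of code of your own. Each camera call takes 0.05 s, during which the arm holds its last target. There are 200 camera calls.

## Task

Put the brass gland bush, narrow spigot down, into the bore of the blue pump casing and press it straight down, pushing the black seal ring ahead of it, until its flange sits flat on the casing and the force rises. Stop there without ramming it, let go, and leave the white plastic bush where it is.

Things in the scene. Friction and masses are not known exactly. Their poses are not given: they have to be found in the camera images.
- brass_bush: loose round brass gland bush, 0.25 kg, upright on the worktop. From the bottom: spigot 38 mm across, 30 mm long; flange 60 mm across, 6 mm thick (30 to 36 mm up); plain boss to grip, 30 mm across, 28 mm tall, flat top 64 mm up. Origin: centre of the spigot's lower end, z up along the bush. A tall stack of white boxes stands right of the pump (x over 0.56, y below 0.4): swing past it drawn in
- white_bush: white plastic gland bush of the same shape and size, also loose and upright on the worktop, same origin; it may stand in either of two places and must be left alone
- pump: blue pump casing fixed to the worktop: foot 104 x 104 x 12 mm, barrel 78 mm across, bright top face 60 mm above the origin (centre of underside, z up); level pipe stubs along +y and -y reach 63 mm out. Central upright bore 42 mm across, lead-in cone 54 mm wide at the top, 7 mm deep. Bush origin is 45 mm above this origin when standing on the unpressed seal, 30 mm when home (flange on face)
- seal (a joint): downward travel (m) of the black rubber seal ring in the bore (41 mm across, 8 mm thick). 0 at the start, its top 15 mm below the casing's top face. Tight fit: yields to a steady push of 8 to 10 N, does not spring back or sink under the bush's weight. 0.015 when the bush's flange meets the casing and the force rises steeply

How it is judged:
By the outcome, as a careful person would: the job done as asked, in the order asked, and still so for the second after the job is handed in, with the robot touching nothing.
It also fails if it takes over 54 s, if anything falls off the work surface, if the arm or the gripper's body presses on something with over 40 N, if the wrist force passes 120 N, or if a joint passes its speed limit or range.

## Working session

There is one attempt and no reset: what is moved stays moved. The work goes in short steps, Python scripts to look and compute and a tool call to move; the robot and the scene stay as the last step left them, time stands still between calls to the robot, and variables do not carry over. Pictures are saved under pics/ and viewed, at most 10 in all, crops included, and the job is handed in when it is done.

Besides the shell and the picture viewer there is one more tool, called after "Request:" as name(argument=value, ...), one argument or row to a line, values as JSON. move_arm: Moves the arm, as the interface text tells. Its arguments: {"type":"object","properties":{"plan":{"type":"array","items":{"type":"object","properties":{"grip":{"type":"number"},"delta_pos":{"type":"array","items":{"type":"number"}},"twist":{"type":"number"}}}},"squeeze":{"type":"number"}},"required":["plan"]}

```bash
mkdir -p pics
cat > h.py <<'E'
import numpy as np, cv2, json
from workcell import r
def ray(c,u,v):
    p=cv2.undistortPoints(np.array([[[u,v]]],float),np.array([[c['fx'],0,c['cx']],[0,c['fy'],c['cy']],[0,0,1.]]),np.array([c['k1'],0,0,0.]))[0,0]
    R=cv2.Rodrigues(np.array(c['rvec'],float))[0]; o=-R.T@np.array(c['tvec'],float)
    return o,R.T@np.array([p[0],p[1],1])
def onz(c,u,v,z):
    o,d=ray(c,u,v); return o+d*(z-o[2])/d[2]
E
python3 - <<'E'
from h import *
print(r.get_state())
for n in('scene','top'):
    c=r.read_camera(n); cv2.imwrite(f'pics/{n}0.png',c['color'][:,:,::-1])
    print(n,ray(c,256,192))
a=np.hstack([cv2.imread('pics/scene0.png'),cv2.imread('pics/top0.png')]);
E
```

```text
{'t': 0.0, 'q': array([67.63905101, 35.2881022 , -0.72219985, 81.64206291,  0.46573497,
       63.22077761, -2.31450464]), 'dq': array([-0.11651176, -0.07450327,  0.01351252, -0.08794057,  0.01558192,
       -0.06101873, -0.02620018]), 'effort': array([-8.88263021e-04, -4.58931720e+01,  2.09314814e-01, -1.65744513e+01,
       -6.09831442e-02,  2.05053587e-02,  2.37183194e-04]), 'tcp_pos': array([ 0.23097708, -0.60670955,  0.21748997]), 'tool_rot': array([-1.79852017e+02,  4.02070312e-03,  2.08468795e+01]), 'ft_force': array([0.34466009, 1.30640331, 0.19788314]), 'ft_torque': array([-0.03775088,  0.03994541, -0.00892909]), 'grasp_force': 0.0, 'grip_width': 1.002564868469605}
scene (array([ 0.58486624, -0.25063077,  0.70385781]), array([-0.20982414,  0.59410078, -0.77712445]))
top (array([0.2556505 , 0.30511215, 0.8802248 ]), array([ 0.21118835, -0.03310842, -0.97695779]))
```

View pics/top0.png

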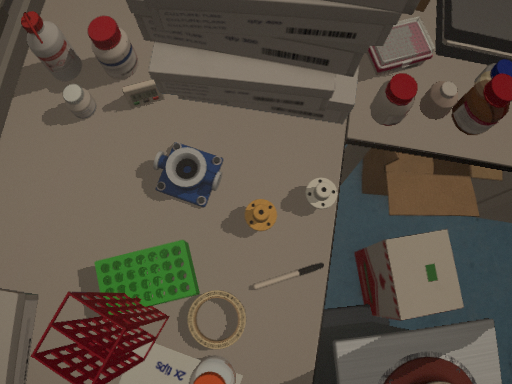

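View pics/scene0.png

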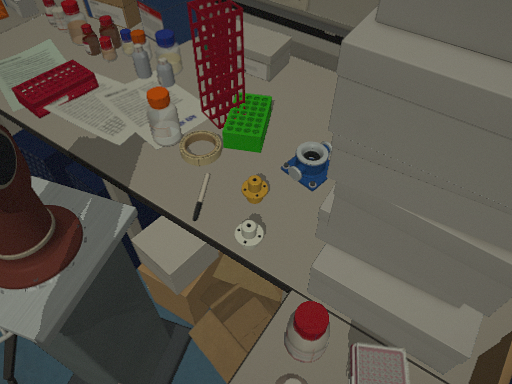

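Top: brass bush at (261,213), white at (321,192), pump at (187,168). Scene: brass (255,187), white (249,232), pump ring (312,153).

```bash
cat > m.py <<'E'
from h import *
for n,bb,pp in (('top',(261,214),(187,168)),('scene',(256,187),(312,153))):
    c=r.read_camera(n); hsv=cv2.cvtColor(c['color'],cv2.COLOR_RGB2HSV)
    def roi(p,w):
        m=np.zeros(hsv.shape[:2],np.uint8); cv2.circle(m,p,w,255,-1); return m
    # brass
    m=cv2.inRange(hsv,(12,110,60),(30,255,255))&roi(bb,24)
    k=cv2.findContours(m,cv2.RETR_EXTERNAL,cv2.CHAIN_APPROX_NONE)[0]; k=max(k,key=cv2.contourArea)
    e=cv2.fitEllipse(cv2.convexHull(k)); print(n,'brass flange ell',e,onz(c,*e[0],.034))
    # pump top ring: low saturation bright
    m=cv2.inRange(hsv,(0,0,130),(180,70,255))&roi(pp,26)
    k=cv2.findContours(m,cv2.RETR_EXTERNAL,cv2.CHAIN_APPROX_NONE)[0]; k=max(k,key=cv2.contourArea)
    e2=cv2.fitEllipse(cv2.convexHull(k)); print(n,'pump ring',e2,onz(c,*e2[0],.06))
    # crop dark bore
    out=c['color'][:,:,::-1].copy()
    crops=[]
    for p in(bb,pp):
        crops.append(cv2.resize(out[p[1]-32:p[1]+32,p[0]-32:p[0]+32],(300,300),interpolation=cv2.INTER_CUBIC))
    cv2.ellipse(out,e,(255,0,255),1); cv2.ellipse(out,e2,(255,0,255),1)
    for p in(bb,pp):
        crops.append(cv2.resize(out[p[1]-32:p[1]+32,p[0]-32:p[0]+32],(300,300),interpolation=cv2.INTER_NEAREST))
    (L:=globals().setdefault('L',[])).append(np.hstack(crops))
cv2.imwrite('pics/m1.png',cv2.resize(np.vstack(L),(800,400)))
E
python3 m.py
```

```text
top brass flange ell ((260.2977600097656, 214.45327758789062), (31.79459571838379, 32.207305908203125), 105.48004150390625) [0.39552249 0.27293971 0.034     ]
top pump ring ((185.36892700195312, 166.65966796875), (37.80015182495117, 39.440208435058594), 67.98138427734375) [0.49353286 0.40152592 0.06      ]
scene brass flange ell ((254.2266387939453, 188.81044006347656), (25.671363830566406, 27.808923721313477), 173.2324981689453) [0.39718081 0.26884826 0.034     ]
scene pump ring ((311.9204406738281, 152.4937744140625), (21.900196075439453, 30.88835906982422), 99.13809204101562) [0.49539177 0.39801255 0.06      ]
```

View pics/m1.png

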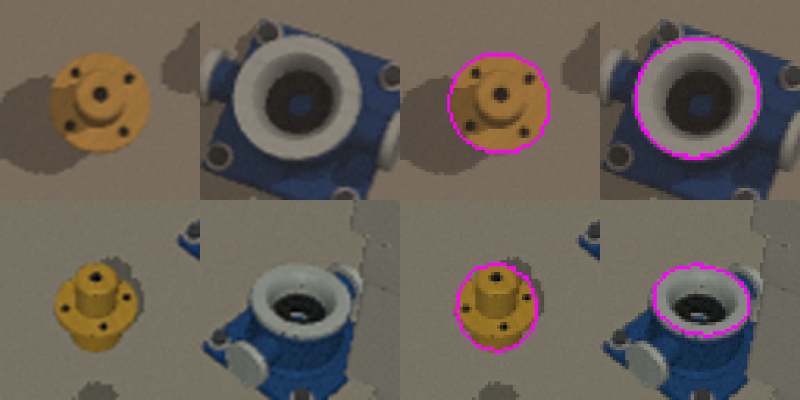

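Both fits follow the flange and the bright pump ring well. Before swinging, a quick check of how near the obstacles are.

Run:
```python
from h import *
T=r.read_camera('top');S=r.read_camera('scene')
def tri(a,b):
    o,d=ray(T,*a);p,e=ray(S,*b)
    s=np.linalg.lstsq(np.c_[d,-e],p-o,rcond=None)[0]; return (o+d*s[0]+p+e*s[1])/2
print('redcap',tri((402,85),(312,320)));print('whitebush',tri((320,190),(248,227)))
print('low box L corner',tri((155,72),(333,193)),'R',tri((350,118),(478,374)))
print('white floor box',tri((412,318),(192,290)), 'wb z.064',onz(T,321,190,.064))
for u in [(155,75),(350,118),(360,70),(145,30)]: print(u,onz(T,*u,.05),onz(T,*u,.3))
print(onz(T,500,88,.2), onz(T,402,85,.15))
c=r.read_camera('wrist');cv2.imwrite('pics/w0.png',c['color'][:,:,::-1]);print(ray(c,256,192))
```

```text
redcap [ 0.59352742 -0.00980228  0.11105227]
whitebush [0.425101   0.15854364 0.05045502]
low box L corner [0.62525912 0.39733777 0.03508044] R [ 0.74211913  0.03556045 -0.02532235]
white floor box [ 0.2521478  0.0188298 -0.0593662] wb z.064 [0.42383582 0.16002679 0.064     ]
(155, 75) [0.69057983 0.45077294 0.05      ] [0.55961249 0.40691109 0.3       ]
(350, 118) [0.56152815 0.08203073 0.05      ] [0.46942128 0.14920573 0.3       ]
(360, 70) [0.66095763 0.04531962 0.05      ] [0.53891022 0.12354919 0.3       ]
(145, 30) [0.79582515 0.46763833 0.05      ] [0.633166   0.41869792 0.3       ]
[ 0.53904528 -0.14582368  0.2       ] [0.57773605 0.00666422 0.15      ]
(array([ 0.30264061, -0.57865154,  0.38386308]), array([-0.26615595, -0.11047017, -0.9577033 ]))
```

Request:
move_arm(
  plan=[
    {"delta_pos": [0, 0, -0.01], "grip": 0},
    {"delta_pos": [0, -0.02, -0.01], "grip": 0},
    {"delta_pos": [0, -0.03, 0], "grip": 0},
    {"delta_pos": [0, -0.04, 0], "grip": 0},
    {"delta_pos": [0, -0.04, 0], "grip": 0},
    {"delta_pos": [0, -0.03, 0], "grip": 0},
    {"delta_pos": [0, -0.02, 0], "grip": 0},
    {"delta_pos": [0, -0.01, 0], "grip": 0},
  ],
)

```text
invalid input at $.plan[0]: expected keys grip, delta_pos, twist
```

Request:
move_arm(
  plan=[
    {"delta_pos": [0, -0.01, -0.01], "grip": 0, "twist": 0},
    {"delta_pos": [0, -0.02, -0.01], "grip": 0, "twist": 0},
    {"delta_pos": [0, -0.03, 0], "grip": 0, "twist": 0},
    {"delta_pos": [0, -0.04, 0], "grip": 0, "twist": 0},
    {"delta_pos": [0, -0.04, 0], "grip": 0, "twist": 0},
    {"delta_pos": [0, -0.03, 0], "grip": 0, "twist": 0},
    {"delta_pos": [0, -0.02, 0], "grip": 0, "twist": 0},
    {"delta_pos": [0, -0.01, 0], "grip": 0, "twist": 0},
  ],
)

```text
t: 1.15
tcp_pos: [0.1593, -0.4185, 0.2396]
tool_rot: [180.0, -0.0, 20.8]
ft_force: [0.1, -0.4, -0.3]
grip_width: 1.0
grasp_force: 0.0
```

```bash
python3 -c "
from h import *
s=r.get_state();print(s['q'],s['tcp_pos'],s['tool_rot'],s['ft_force'],s['dq'])"
```

```text
[ 67.43723751  16.0095771   -1.38564693 111.41230261   0.48236138
  52.55803378  -3.34021902] [ 0.15931954 -0.41854464  0.23964244] [ 1.79974483e+02 -5.02804876e-04  2.08475581e+01] [ 0.06783183 -0.39858922 -0.33691982] [-0.20428908 -7.01882292 -0.31723031 10.54679489  0.01129487 -5.62218163
 -0.67919344]
```

Request:
move_arm(
  plan=[
    {"delta_pos": [0.016, 0, 0], "grip": 0, "twist": 0},
    {"delta_pos": [0.024, -0.001, 0], "grip": 0, "twist": 0},
    {"delta_pos": [0.031, -0.004, 0], "grip": 0, "twist": 0},
    {"delta_pos": [0.038, -0.008, 0], "grip": 0, "twist": 0},
    {"delta_pos": [0.038, -0.011, 0], "grip": 0, "twist": 0},
    {"delta_pos": [0.037, -0.014, 0], "grip": 0, "twist": 0},
    {"delta_pos": [0.035, -0.018, 0], "grip": 0, "twist": 0},
    {"delta_pos": [0.033, -0.021, 0], "grip": 0, "twist": 0},
    {"delta_pos": [0.032, -0.023, 0], "grip": 0, "twist": 0},
    {"delta_pos": [0.029, -0.026, 0], "grip": 0, "twist": 0},
    {"delta_pos": [0.027, -0.028, 0], "grip": 0, "twist": 0},
    {"delta_pos": [0.02, -0.024, 0], "grip": 0, "twist": 0},
  ],
)

```text
t: 2.35
tcp_pos: [0.4349, -0.1239, 0.2393]
tool_rot: [180.0, -0.1, 21.0]
ft_force: [0.6, -0.4, 0.1]
grip_width: 0.998
grasp_force: 0.0
```

```bash
python3 -c "
from h import *
s=r.get_state();print(s['q'],s['tcp_pos'],s['tool_rot'],s['ft_force'],s['dq'])"
```

```text
[ 22.14877044  16.72115418 -11.68743403 110.70035004   4.1436742
  52.85794758 -60.60232885] [ 0.43490556 -0.12386977  0.23928891] [ 1.79969657e+02 -1.22971840e-01  2.09526575e+01] [ 0.64159452 -0.37290482  0.08089485] [-33.1302171    0.83508584  -6.53663909  -0.698775     3.28984335
   0.53609888 -41.79661677]
```

Request:
move_arm(
  plan=[
    {"delta_pos": [0.016, -0.042, 0], "grip": 0, "twist": 0},
    {"delta_pos": [0.016, -0.042, 0], "grip": 0, "twist": 0},
    {"delta_pos": [0.016, -0.042, 0], "grip": 0, "twist": 0},
    {"delta_pos": [0.016, -0.042, 0], "grip": 0, "twist": 0},
    {"delta_pos": [0.016, -0.042, 0], "grip": 0, "twist": 0},
    {"delta_pos": [0.006, -0.046, 0], "grip": 0, "twist": 0},
    {"delta_pos": [0.006, -0.046, 0], "grip": 0, "twist": 0},
    {"delta_pos": [0.004, -0.041, 0], "grip": 0, "twist": 0},
    {"delta_pos": [0.001, -0.026, 0], "grip": 0, "twist": 0},
    {"delta_pos": [0.002, -0.015, 0], "grip": 0, "twist": 0},
    {"delta_pos": [0, 0, 0], "grip": 0, "twist": 0.1},
    {"delta_pos": [0, 0, 0], "grip": 0, "twist": 0.13},
  ],
)

```text
t: 3.55
tcp_pos: [0.3892, 0.2691, 0.2391]
tool_rot: [-179.9, -0.1, 7.5]
ft_force: [0.1, 0.6, 0.5]
grip_width: 1.0
grasp_force: 0.0
```

Request:
move_arm(
  plan=[
    {"delta_pos": [0, 0, 0], "grip": 0, "twist": 0.1},
    {"delta_pos": [0, 0, 0], "grip": 0, "twist": 0.035},
    {"delta_pos": [0, 0, 0], "grip": 0, "twist": 0},
    {"delta_pos": [0, 0, 0], "grip": 0, "twist": 0},
    {"delta_pos": [0, 0, 0], "grip": 0, "twist": 0},
  ],
)

```text
t: 4.05
tcp_pos: [0.3892, 0.2681, 0.2389]
tool_rot: [-180.0, -0.0, -0.0]
ft_force: [0.3, -0.3, -0.4]
grip_width: 1.001
grasp_force: 0.0
```

```bash
python3 -c "
from h import *
s=r.get_state();print(s['q'],s['tcp_pos'],s['tool_rot'],s['ft_force'],s['dq'])
c=r.read_camera('wrist');cv2.imwrite('pics/w1.png',c['color'][:,:,::-1]);print(ray(c,256,192))"
```

```text
[ -25.31722049   18.89463994  -15.93834274  107.77322958    6.29460644
   54.14642086 -134.1692688 ] [0.38924931 0.2681338  0.23886482] [-1.79979414e+02 -1.89241795e-02 -3.80409488e-02] [ 0.32042394 -0.2824098  -0.44678243] [-0.0696047   0.05285456  0.013931    0.14547792  0.02589884  0.02313391
 -0.11669292]
(array([0.46562629, 0.26926472, 0.40450059]), array([-0.28772648, -0.00849052, -0.95779938]))
```

View pics/w1.png

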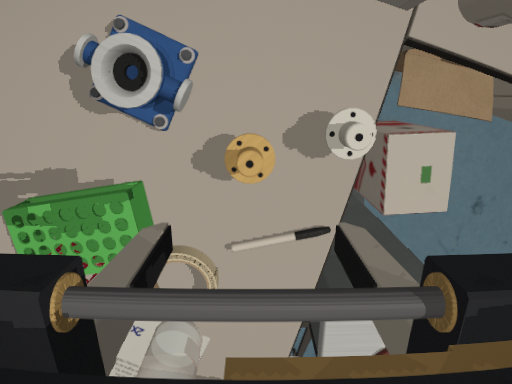

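Wrist view: brass bush at (250,158), pump ring at (128,70), white bush at (351,134); nothing disturbed.

```bash
cat > w.py <<'E'
from h import *
import sys
c=r.read_camera('wrist'); hsv=cv2.cvtColor(c['color'],cv2.COLOR_RGB2HSV)
def ell(m,p,w):
    k=np.zeros(m.shape,np.uint8); cv2.circle(k,p,w,255,-1)
    k=max(cv2.findContours(m&k,cv2.RETR_EXTERNAL,cv2.CHAIN_APPROX_NONE)[0],key=cv2.contourArea)
    return cv2.fitEllipse(cv2.convexHull(k))
a=sys.argv;
E
python3 - <<'E'
from w import *
e=ell(cv2.inRange(hsv,(12,110,60),(30,255,255)),(250,158),32)
print(e,onz(c,*e[0],.035))
e=ell(cv2.inRange(hsv,(0,0,130),(180,70,255)),(128,70),40)
print(e,onz(c,*e[0],.06), r.get_state()['tcp_pos'])
E
```

```text
((249.28054809570312, 158.05426025390625), (49.42277145385742, 49.83927917480469), 105.97139739990234) [0.39612582 0.27385065 0.035     ]
((125.76718139648438, 69.570068359375), (70.1551513671875, 76.61094665527344), 158.14825439453125) [0.49477532 0.40133593 0.06      ] [0.38918748 0.26804928 0.23878785]
```

Request:
move_arm(
  plan=[
    {"delta_pos": [0.003, -0.003, 0.01], "grip": 0, "twist": 0},
    {"delta_pos": [0.004, -0.0025, 0.025], "grip": 0, "twist": 0},
    {"delta_pos": [0, 0, 0.035], "grip": 0, "twist": 0},
    {"delta_pos": [0, 0, 0.035], "grip": 0, "twist": 0},
    {"delta_pos": [0, 0, 0.03], "grip": 0, "twist": 0},
    {"delta_pos": [0, 0, 0.025], "grip": 0, "twist": 0},
    {"delta_pos": [0, 0, 0.015], "grip": 0, "twist": 0},
    {"delta_pos": [0, 0, 0.01], "grip": 0, "twist": 0},
    {"delta_pos": [0, 0, 0], "grip": 0, "twist": 0},
    {"delta_pos": [0, 0, 0], "grip": 0, "twist": 0},
    {"delta_pos": [0, 0, 0], "grip": 0, "twist": 0},
  ],
)

```text
t: 5.25
tcp_pos: [0.3967, 0.274, 0.0545]
tool_rot: [-179.9, -0.1, -0.1]
ft_force: [0.7, 0.0, -1.3]
grip_width: 1.002
grasp_force: 0.0
```

```bash
python3 -c "
from h import *
s=r.get_state();print(s['tcp_pos'],s['tool_rot'],s['ft_force'])
c=r.read_camera('wrist');cv2.imwrite('pics/w2.png',c['color'][:,:,::-1])"
```

```text
[0.39665806 0.274034   0.05446315] [-1.79926505e+02 -8.77315479e-02 -6.38807038e-02] [ 0.70784114  0.0458815  -1.31952078]
```

View pics/w2.png

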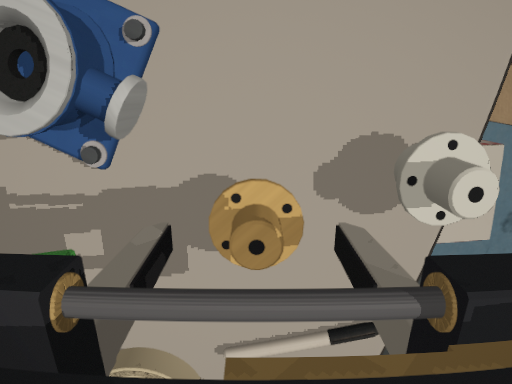

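Bush centred between the fingers: flange at (256,224), boss top at (257,247).

Run:
```python
from w import *
print(onz(c,257,247,.064))
e=ell(cv2.inRange(hsv,(12,110,60),(30,255,255)),(256,212),55)
print(e,onz(c,*e[0],.035))
```

```text
[0.39520716 0.27315061 0.064     ]
((255.57347106933594, 223.11724853515625), (88.50277709960938, 94.523193359375), 90.74266815185547) [0.39721424 0.27374107 0.035     ]
```

Request:
move_arm(
  plan=[
    {"delta_pos": [0, 0, 0.01], "grip": 0, "twist": 0},
    {"delta_pos": [0, 0, 0.005], "grip": 0, "twist": 0},
    {"delta_pos": [0, 0, 0], "grip": 0, "twist": 0},
  ],
)

```text
t: 5.65
tcp_pos: [0.3955, 0.2731, 0.0378]
tool_rot: [179.9, 0.1, -0.1]
ft_force: [-0.1, -1.0, 0.4]
grip_width: 0.999
grasp_force: 0.0
```

Request:
move_arm(
  plan=[
    {"delta_pos": [0, 0, -0.001], "grip": 0.3, "twist": 0},
    {"delta_pos": [0, 0, 0], "grip": 0.6, "twist": 0},
    {"delta_pos": [0, 0, 0], "grip": 0.8, "twist": 0},
    {"delta_pos": [0, 0, 0], "grip": 1, "twist": 0},
    {"delta_pos": [0, 0, 0], "grip": 1, "twist": 0},
    {"delta_pos": [0, 0, 0], "grip": 1, "twist": 0},
    {"delta_pos": [0, 0, 0], "grip": 1, "twist": 0},
    {"delta_pos": [0, 0, 0], "grip": 1, "twist": 0},
  ],
  squeeze=40,
)

```text
t: 6.45
tcp_pos: [0.3961, 0.2736, 0.0397]
tool_rot: [-180.0, -0.0, -0.1]
ft_force: [-0.0, -1.3, -0.3]
grip_width: 0.36
grasp_force: 0.0
```

```bash
python3 -c "
from h import *
s=r.get_state();print(s)"
```

```text
{'t': 6.45, 'q': array([ -30.43158599,   36.86409375,  -10.06071274,  118.9359298 ,
         14.19463372,   25.29732401, -141.45429706]), 'dq': array([-0.04774274,  0.0114321 ,  0.02237088,  0.06258368, -0.11149614,
        0.06940401,  0.0421459 ]), 'effort': array([ 4.92692798e-04, -3.80454934e+01, -1.29421994e+00, -7.78236955e+00,
        2.66948389e-02, -6.00334746e-02, -1.24096778e-04]), 'tcp_pos': array([0.39611703, 0.27356173, 0.03971696]), 'tool_rot': array([-1.79994659e+02, -5.22475014e-03, -6.34468224e-02]), 'ft_force': array([-0.03199173, -1.30471789, -0.29627649]), 'ft_torque': array([ 0.03485411, -0.02312224,  0.01349442]), 'grasp_force': 0.0, 'grip_width': 0.3599262895692212}
```

Request:
move_arm(
  plan=[
    {"delta_pos": [0, 0, 0], "grip": 1, "twist": 0},
    {"delta_pos": [0, 0, 0], "grip": 1, "twist": 0},
    {"delta_pos": [0, 0, 0], "grip": 1, "twist": 0},
    {"delta_pos": [0, 0, 0], "grip": 1, "twist": 0},
  ],
)

```text
t: 6.85
tcp_pos: [0.396, 0.2733, 0.0396]
tool_rot: [180.0, 0.0, -0.1]
ft_force: [1.4, -1.0, 0.2]
grip_width: 0.317
grasp_force: 39.9
```

Request:
move_arm(
  plan=[
    {"delta_pos": [0, 0, -0.005], "grip": 1, "twist": 0},
    {"delta_pos": [0, 0, -0.015], "grip": 1, "twist": 0},
    {"delta_pos": [0, 0, -0.025], "grip": 1, "twist": 0},
    {"delta_pos": [0, 0, -0.025], "grip": 1, "twist": 0},
    {"delta_pos": [0, 0, -0.015], "grip": 1, "twist": 0},
    {"delta_pos": [0, 0, -0.005], "grip": 1, "twist": 0},
    {"delta_pos": [0, 0, 0], "grip": 1, "twist": 0},
  ],
)

```text
t: 7.55
tcp_pos: [0.3962, 0.2737, 0.1301]
tool_rot: [-180.0, -0.1, -0.1]
ft_force: [-0.9, 0.2, -2.3]
grip_width: 0.316
grasp_force: 39.9
```

Run:
```python
from w import *
s=r.get_state();print(s['tcp_pos'],s['tool_rot'],s['ft_force'],s['ft_torque'],s['grip_width'],s['grasp_force'])
cv2.imwrite('pics/w3.png',c['color'][:,:,::-1])
```

```text
[0.395751   0.27329442 0.12940485] [ 1.79983888e+02  2.84546937e-02 -6.63546351e-02] [-0.61392565 -0.08768299 -1.73976129] [ 0.03764089 -0.00161768 -0.02179067] 0.3123963520629168 39.9385929107666
```

View pics/w3.png

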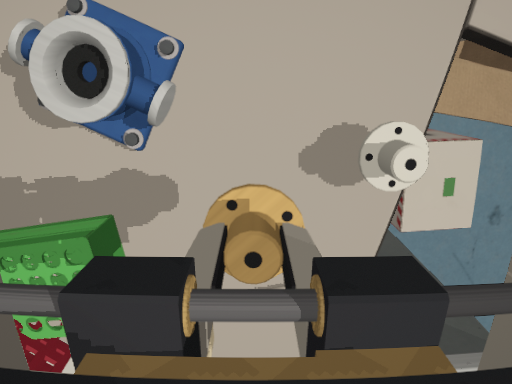

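Bush held at boss top (253,260), flange (253,232), hanging level; pump ring at (80,68).

Run:
```python
from w import *
e=ell(cv2.inRange(hsv,(0,0,130),(180,70,255)),(80,68),58)
print(e,onz(c,*e[0],.06))
# bore: dark ring in cone -> seal top
e=ell(cv2.inRange(hsv,(0,0,0),(180,255,70)),(86,70),32)
print('seal',e,onz(c,*e[0],.045))
print('boss top',onz(c,253,260,.1535))
T=r.read_camera('top');h=cv2.cvtColor(T['color'],cv2.COLOR_RGB2HSV)
e=ell(cv2.inRange(h,(0,0,0),(180,255,70)),(186,168),15);print('top seal',e,onz(T,*e[0],.045))
```

```text
((77.0407943725586, 66.92145538330078), (100.20154571533203, 111.70523834228516), 160.2163543701172) [0.49500724 0.40032547 0.06      ]
seal ((83.84426879882812, 69.5769271850586), (45.866886138916016, 54.775794982910156), 168.8991241455078) [0.49431232 0.40313514 0.045     ]
boss top [0.39449231 0.27464066 0.1535    ]
top seal ((188.07199096679688, 169.36038208007812), (21.028018951416016, 25.356849670410156), 119.91380310058594) [0.4921318  0.39859283 0.045     ]
```

Request:
move_arm(
  plan=[
    {"delta_pos": [0.009, -0.0125, -0.01], "grip": 1, "twist": 0},
    {"delta_pos": [0.02, -0.025, 0], "grip": 1, "twist": 0},
    {"delta_pos": [0.025, -0.03, 0], "grip": 1, "twist": 0},
    {"delta_pos": [0.02, -0.03, 0], "grip": 1, "twist": 0},
    {"delta_pos": [0.015, -0.02, 0], "grip": 1, "twist": 0},
    {"delta_pos": [0.01, -0.01, 0], "grip": 1, "twist": 0},
    {"delta_pos": [0, 0, 0], "grip": 1, "twist": 0},
    {"delta_pos": [0, 0, 0], "grip": 1, "twist": 0},
  ],
)

```text
t: 8.5
tcp_pos: [0.4942, 0.3998, 0.1382]
tool_rot: [179.8, 0.2, -0.1]
ft_force: [0.1, -0.4, -2.1]
grip_width: 0.316
grasp_force: 39.9
```

Run:
```python
from w import *
s=r.get_state();print(s['tcp_pos'],s['tool_rot'],s['q'])
S=r.read_camera('scene')
a=cv2.resize(S['color'][90:210,240:400],(400,300),interpolation=cv2.INTER_CUBIC)
b=cv2.resize(c['color'],(400,300))
cv2.imwrite('pics/w4.png',np.hstack([a,b])[:,:,::-1]); cv2.imwrite('pics/w4full.png',c['color'][:,:,::-1])
```

```text
[0.49420553 0.39954281 0.13856442] [ 1.79856212e+02  1.33113441e-01 -7.97174588e-02] [ -33.16761894   39.10272487  -13.34628768   89.13941843   10.49301597
   53.18570913 -140.04056902]
```

View pics/w4.png

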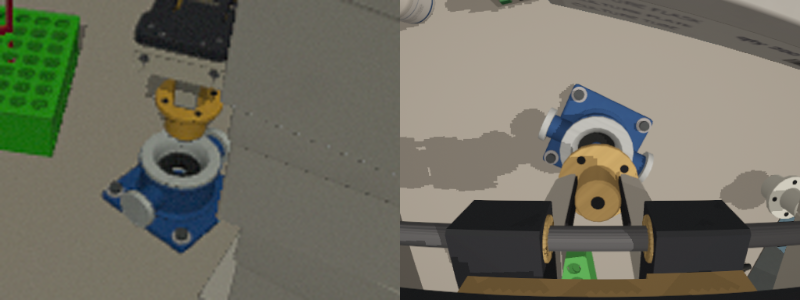

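Bush hangs just over the pump; in the scene crop the spigot is above the bore. I'll check the offset with circle fits on the visible edges.

```bash
cat > fit.py <<'E'
from w import *
from scipy.optimize import least_squares
def circ(m,z,R,sel):
    k=max(cv2.findContours(m,cv2.RETR_EXTERNAL,cv2.CHAIN_APPROX_NONE)[0],key=cv2.contourArea)
    k=cv2.convexHull(k)[:,0]; P=np.array([onz(c,*p,z)[:2] for p in k.astype(float)]); P=P[sel(k)]
    f=lambda v:np.hypot(*(P-v[:2]).T)-R
    q=least_squares(f,P.mean(0),loss='soft_l1',f_scale=.0005); return q.x,len(P),np.abs(q.fun).mean()
E
python3 - <<'E'
from fit import *
s=r.get_state(); z=s['tcp_pos'][2]-.0396
w=np.zeros(hsv.shape[:2],np.uint8); cv2.circle(w,(252,185),62,255,-1)
ring=cv2.inRange(hsv,(0,0,130),(180,70,255))&w
for lim in(185,195): print('ring',circ(ring,.06,.039,lambda k:k[:,1]<lim))
w2=np.zeros_like(w); cv2.rectangle(w2,(190,180),(310,300),255,-1)
br=cv2.inRange(hsv,(12,110,60),(30,255,255))&w2
for lim in(210,225): print('flange',circ(br,z+.036,.030,lambda k:k[:,1]<lim))
print('boss',onz(c,254,259,z+.064),s['tcp_pos'])
ys,xs=np.nonzero(ring);print(xs.min(),xs.max(),ys.min(),ys.max())
o=cv2.addWeighted(c['color'][:,:,::-1].copy(),1,cv2.merge([ring*0,ring,ring]),.4,0)
E
```

```text
ring (array([0.49280568, 0.40201175]), 17, np.float64(0.0003618223033929584))
ring (array([0.49278594, 0.40201405]), 19, np.float64(0.0004697320578035333))
flange (array([0.49458936, 0.40058946]), 15, np.float64(0.0004861768204263879))
flange (array([0.49440515, 0.40085887]), 21, np.float64(0.0005796125751061596))
boss [0.49402494 0.40045419 0.16373203] [0.49453033 0.39971865 0.13933203]
191 314 124 232
```

Request:
move_arm(
  plan=[
    {"delta_pos": [-0.0007, -0.001, 0.008], "grip": 1, "twist": 0},
    {"delta_pos": [0, 0, 0.012], "grip": 1, "twist": 0},
    {"delta_pos": [0, 0, 0.012], "grip": 1, "twist": 0},
    {"delta_pos": [0, 0, 0.006], "grip": 1, "twist": 0},
    {"delta_pos": [0, 0, 0.004], "grip": 1, "twist": 0},
    {"delta_pos": [0, 0, 0.002], "grip": 1, "twist": 0},
    {"delta_pos": [0, 0, 0], "grip": 1, "twist": 0},
  ],
  squeeze=55,
)

```text
t: 9.35
tcp_pos: [0.4946, 0.402, 0.0955]
tool_rot: [180.0, 0.0, -0.1]
ft_force: [-0.8, -0.6, -2.1]
grip_width: 0.312
grasp_force: 54.9
```

Request:
move_arm(
  plan=[
    {"delta_pos": [0, 0, 0.002], "grip": 1, "twist": 0},
    {"delta_pos": [0, 0, 0.002], "grip": 1, "twist": 0},
    {"delta_pos": [0, 0, 0.002], "grip": 1, "twist": 0},
    {"delta_pos": [0, 0, 0.001], "grip": 1, "twist": 0},
    {"delta_pos": [0, 0, 0], "grip": 1, "twist": 0},
  ],
)

```text
t: 9.85
tcp_pos: [0.4944, 0.4018, 0.0885]
tool_rot: [180.0, 0.0, -0.1]
ft_force: [-0.2, -0.3, -2.6]
grip_width: 0.31
grasp_force: 54.9
```

Request:
move_arm(
  plan=[
    {"delta_pos": [0, 0, 0.002], "grip": 1, "twist": 0},
    {"delta_pos": [0, 0, 0.001], "grip": 1, "twist": 0},
    {"delta_pos": [0, 0, 0.001], "grip": 1, "twist": 0},
    {"delta_pos": [0, 0, 0.001], "grip": 1, "twist": 0},
    {"delta_pos": [0, 0, 0.001], "grip": 1, "twist": 0},
    {"delta_pos": [0, 0, 0], "grip": 1, "twist": 0},
  ],
)

```text
t: 10.45
tcp_pos: [0.4947, 0.4019, 0.0839]
tool_rot: [-180.0, -0.0, -0.1]
ft_force: [-0.4, -1.6, 4.6]
grip_width: 0.314
grasp_force: 55.0
```

Request:
move_arm(
  plan=[
    {"delta_pos": [0, 0, 0.001], "grip": 1, "twist": 0},
    {"delta_pos": [0, 0, 0.001], "grip": 1, "twist": 0},
    {"delta_pos": [0, 0, 0.001], "grip": 1, "twist": 0},
    {"delta_pos": [0, 0, 0.001], "grip": 1, "twist": 0},
    {"delta_pos": [0, 0, 0.001], "grip": 1, "twist": 0},
    {"delta_pos": [0, 0, 0.001], "grip": 1, "twist": 0},
    {"delta_pos": [0, 0, 0], "grip": 1, "twist": 0},
  ],
)

```text
t: 11.15
tcp_pos: [0.4947, 0.4019, 0.0778]
tool_rot: [-180.0, -0.0, -0.1]
ft_force: [-1.9, -2.4, 4.4]
grip_width: 0.316
grasp_force: 55.0
```

Request:
move_arm(
  plan=[
    {"delta_pos": [0, 0, 0.001], "grip": 1, "twist": 0},
    {"delta_pos": [0, 0, 0.001], "grip": 1, "twist": 0},
    {"delta_pos": [0, 0, 0.001], "grip": 1, "twist": 0},
    {"delta_pos": [0, 0, 0.001], "grip": 1, "twist": 0},
    {"delta_pos": [0, 0, 0.001], "grip": 1, "twist": 0},
    {"delta_pos": [0, 0, 0.001], "grip": 1, "twist": 0},
    {"delta_pos": [0, 0, 0], "grip": 1, "twist": 0},
  ],
)

```text
t: 11.85
tcp_pos: [0.4947, 0.4019, 0.0718]
tool_rot: [-180.0, -0.0, -0.1]
ft_force: [-1.4, -2.3, 4.9]
grip_width: 0.311
grasp_force: 55.0
```

Home expected near z 0.0696; creep.

Request:
move_arm(
  plan=[
    {"delta_pos": [0, 0, 0.001], "grip": 1, "twist": 0},
    {"delta_pos": [0, 0, 0.0005], "grip": 1, "twist": 0},
    {"delta_pos": [0, 0, 0.0005], "grip": 1, "twist": 0},
    {"delta_pos": [0, 0, 0], "grip": 1, "twist": 0},
    {"delta_pos": [0, 0, 0], "grip": 1, "twist": 0},
  ],
)

```text
t: 12.35
tcp_pos: [0.4947, 0.4019, 0.0698]
tool_rot: [-180.0, -0.0, -0.1]
ft_force: [-1.7, -2.4, 5.8]
grip_width: 0.312
grasp_force: 55.0
```

Request:
move_arm(
  plan=[
    {"delta_pos": [0, 0, 0.0005], "grip": 1, "twist": 0},
    {"delta_pos": [0, 0, 0], "grip": 1, "twist": 0},
    {"delta_pos": [0, 0, 0], "grip": 1, "twist": 0},
  ],
)

```text
t: 12.65
tcp_pos: [0.4947, 0.4019, 0.0698]
tool_rot: [-180.0, -0.0, -0.1]
ft_force: [-2.1, -3.0, 7.5]
grip_width: 0.315
grasp_force: 55.0
```

Request:
move_arm(
  plan=[
    {"delta_pos": [0, 0, 0.0005], "grip": 1, "twist": 0},
    {"delta_pos": [0, 0, 0], "grip": 1, "twist": 0},
    {"delta_pos": [0, 0, 0], "grip": 1, "twist": 0},
  ],
)

```text
t: 12.95
tcp_pos: [0.4947, 0.4019, 0.0698]
tool_rot: [-180.0, -0.0, -0.1]
ft_force: [-2.4, -2.6, 9.1]
grip_width: 0.313
grasp_force: 55.0
```

Request:
move_arm(
  plan=[
    {"delta_pos": [0, 0, 0.001], "grip": 1, "twist": 0},
    {"delta_pos": [0, 0, 0.001], "grip": 1, "twist": 0},
    {"delta_pos": [0, 0, 0.001], "grip": 1, "twist": 0},
    {"delta_pos": [0, 0, 0], "grip": 1, "twist": 0},
    {"delta_pos": [0, 0, 0], "grip": 1, "twist": 0},
  ],
)

```text
t: 13.45
tcp_pos: [0.4948, 0.4019, 0.0695]
tool_rot: [-180.0, -0.1, -0.1]
ft_force: [-6.5, -6.5, 22.6]
grip_width: 0.314
grasp_force: 55.0
```

Flange home: the force rises with no travel. Relieve the push, then open.

Request:
move_arm(
  plan=[
    {"delta_pos": [0, 0, -0.001], "grip": 1, "twist": 0},
    {"delta_pos": [0, 0, -0.002], "grip": 1, "twist": 0},
    {"delta_pos": [0, 0, -0.001], "grip": 1, "twist": 0},
    {"delta_pos": [0, 0, 0], "grip": 1, "twist": 0},
  ],
)

```text
t: 13.85
tcp_pos: [0.4947, 0.4019, 0.0697]
tool_rot: [-180.0, -0.0, -0.1]
ft_force: [-1.7, -2.6, 8.5]
grip_width: 0.314
grasp_force: 55.0
```

Request:
move_arm(
  plan=[
    {"delta_pos": [0, 0, -0.001], "grip": 1, "twist": 0},
    {"delta_pos": [0, 0, -0.001], "grip": 1, "twist": 0},
    {"delta_pos": [0, 0, 0], "grip": 1, "twist": 0},
  ],
  squeeze=10,
)

```text
t: 14.15
tcp_pos: [0.4943, 0.4019, 0.0698]
tool_rot: [180.0, 0.0, -0.1]
ft_force: [-0.1, 0.9, -2.2]
grip_width: 0.322
grasp_force: 10.0
```

Request:
move_arm(
  plan=[
    {"delta_pos": [0, 0, 0], "grip": 0.6, "twist": 0},
    {"delta_pos": [0, 0, 0], "grip": 0.4, "twist": 0},
    {"delta_pos": [0, 0, 0], "grip": 0.2, "twist": 0},
    {"delta_pos": [0, 0, 0], "grip": 0, "twist": 0},
    {"delta_pos": [0, 0, 0], "grip": 0, "twist": 0},
    {"delta_pos": [0, 0, 0], "grip": 0, "twist": 0},
    {"delta_pos": [0, 0, 0], "grip": 0, "twist": 0},
    {"delta_pos": [0, 0, 0], "grip": 0, "twist": 0},
    {"delta_pos": [0, 0, 0], "grip": 0, "twist": 0},
  ],
)

```text
t: 15.05
tcp_pos: [0.4945, 0.4019, 0.0707]
tool_rot: [-180.0, 0.0, -0.1]
ft_force: [-0.2, 0.8, -0.4]
grip_width: 0.99
grasp_force: 0.0
```

Released; rise straight up and look.

Request:
move_arm(
  plan=[
    {"delta_pos": [0, 0, -0.008], "grip": 0, "twist": 0},
    {"delta_pos": [0, 0, -0.02], "grip": 0, "twist": 0},
    {"delta_pos": [0, 0, -0.03], "grip": 0, "twist": 0},
    {"delta_pos": [0, 0, -0.03], "grip": 0, "twist": 0},
    {"delta_pos": [0, 0, -0.03], "grip": 0, "twist": 0},
    {"delta_pos": [0, 0, -0.015], "grip": 0, "twist": 0},
    {"delta_pos": [0, 0, 0], "grip": 0, "twist": 0},
    {"delta_pos": [0, 0, 0], "grip": 0, "twist": 0},
  ],
)

```text
t: 15.85
tcp_pos: [0.4943, 0.4017, 0.2036]
tool_rot: [180.0, 0.0, -0.1]
ft_force: [0.2, 0.4, -0.0]
grip_width: 1.0
grasp_force: 0.0
```

Run:
```python
from w import *
s=r.get_state();print(s['tcp_pos'],s['dq'].max())
S=r.read_camera('scene')
a=cv2.resize(S['color'][90:270,200:400],(400,360),interpolation=cv2.INTER_CUBIC)
b=cv2.resize(c['color'][50:320,100:400],(400,360))
cv2.imwrite('pics/w5.png',np.hstack([a,b])[:,:,::-1])
```

```text
[0.49397375 0.40131564 0.2027141 ] 0.8088403478396619
```

View pics/w5.png

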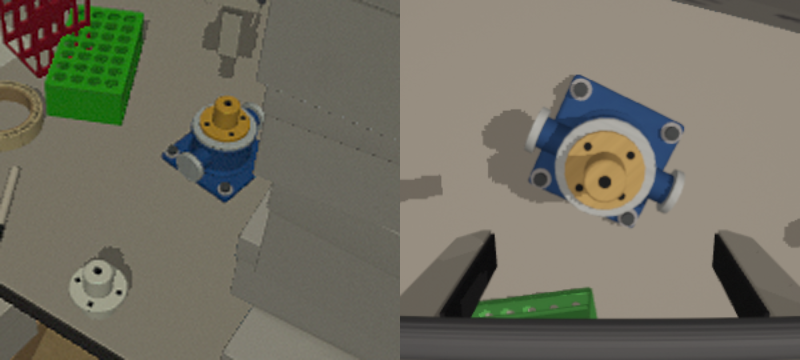

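The brass flange sits flat and centred on the casing: it is at (225,122) in the scene crop and (605,175) in the wrist crop. The white bush is untouched at (98,285).

```bash
python3 -c "
from workcell import r
print(r.hand_in())"
```

```text
the job is handed in; nothing more can be done
None
```

The brass bush is pressed home in the pump casing with its flange flat on the face; I stopped at about 23 N, let go and moved the gripper clear. The white bush was left where it stood, and I handed the job in at about 16 s.

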